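# Slide the vial tray into the autosampler until it latches

## Robot

A 6-joint arm with a two-finger parallel gripper is mounted at the origin on a cart in front of the work surface, level with it; the furniture and walls round the work are solid. World frame = base frame: x ahead of the robot, y to its left, z up, the work surface at z = 0. Lengths are in m, angles in rad, forces in N, time in s.
With the tool pointing down it reaches from about 0.3 to 0.775 m from the base axis. Payload 14.6 kg.
Tool frame: the origin (TCP) lies between the finger pads; the fingertips stand 19 mm ahead of it and the grasp point (between the pads) is the TCP (arm.nose_length is the distance from the TCP to the fingertips, in m); z points along the fingers, y is the line along which they close (so a half turn about z gives the same grasp; the last joint's range is limited). The gripper opens to 85 mm and grips with 20 to 120 N. Pads are 22 mm wide; open, the fingers measure 114 mm over their backs; the gripper's body (76 mm by 85 mm) begins 54 mm behind the grasp point. The pads swing forward as they close: fully open they stand 13 mm farther back than shut.
Start: joints at [1.138, 0.3, 1.521, -0, 1.321, -0.067], TCP at [0.197, 0.514, 0.25] pointing down, gripper open.
Joint ranges: [-3.03, 3.03], [-0.79, 2.21], [0.23, 2.52], [-1.04, 4.18], [0, 3.07], [-2.55, 2.55]. Speed limits (rad/s): [2.22, 2.22, 2.57, 3.14, 3.14, 3.14].

## Interface

Orientations are given as a unit quaternion [w, x, y, z].
In Python, from station import arm gives the robot as it stands. Calls block until the motion is done:
- arm.reach(position, orientation): joint-space move of the TCP to a pose.
- arm.movel(position, velocity=0.15, frame=None): straight line of the TCP; frame=None keeps the orientation; velocity is the mean speed in m/s.
- arm.movej(angles): joint-space move.
- arm.move_gripper(opening, effort=None): finger opening in m; effort is the grip in N (None keeps the last); returns when the fingers have stopped.
- arm.pause(seconds).
- arm.inverse_kinematics(position, orientation): joint angles nearest the present ones, or None.
- arm.observe(): the state.
- arm.read_camera(name): name is "scene" or "top" or "wrist"; returns the picture (480x640x3 uint8, red, green, blue); there is no depth.
- arm.camera_model(name): a dict with "K" (3x3 intrinsics, pixels), "D" ([k1, k2, p1, p2, k3] as OpenCV has them; the pictures are not rectified), "T" (4x4, takes a point from camera to world coordinates). Camera axes: x right, y down, z forward; pixel columns grow to the right and rows downward; lengths in m; the calibration is good to about 2 mm. A picture is of the moment at which its call begins: read the wrist's pose just before it. camera_model takes no time and is no camera call; for the wrist camera it gives the pose at the moment of the call.
A pose or a line that the arm cannot do raises arm.PlanningError and nothing moves.
- arm.finish_job(): hands the job in; it is judged then, once.
The state is a dict: "t": time; "qpos": joint angles; "dq": joint speeds; "tau": joint torques, N m; "eef_pos": TCP position; "eef_rot": TCP orientation; "force": force on the tool from outside, world axes, zero at the start; "wrist_torque": the same for the moment, N m; "opening": finger opening in m; "grasp_force": force on a finger pad.
Only numpy, scipy, OpenCV 4.12 (cv2) and the standard library are available. Lean on these libraries where they do the work, as an engineer would, in place of code of your own. Each camera call takes 0.05 s, during which the arm holds its last target. There are 200 camera calls.

## Task

Push the tray of vials across the bench, tongue first, between the guide rails of the autosampler and on under its hood until the sprung catch inside has snapped down behind the tray's rib and holds it. How far in the catch sits is not known beforehand: feel for it, press on through its spring, and stop gently when the tray comes up against the hard stop rather than ramming it. Keep the vials upright in their wells, leave the other things on the bench where they are, and let go of the tray.

Things in the scene. Friction and masses are not known exactly. Their poses are not given: they have to be found in the camera images.
- tray_centre (a point): Centre of the vial tray, half-way up (17 mm above the bench): a solid grey plastic block 150 (x) x 92 (y) x 34 (z) mm, 0.3 to 0.6 kg, loose on the bench, too wide to grasp. Its x axis points to the leading end, which carries the tongue; z up. Six wells (two rows along x), three with vials whose caps stand 24 mm above the block.
- tray_tongue (a point): Tip of the tray's tongue, 101 mm ahead of its centre, 6 mm above the bench; axes as the tray's. The tongue is 30 mm wide, sticks out 26 mm from the leading end (whose corners are chamfered 8 mm) and is flat-topped 9 mm above the bench; on it stands a rib 7 mm high, ramped towards the tip, its upright face 18 mm behind the tip.
- tray_push_face (a point): Middle of the flat trailing end of the tray (blank white label), 75 mm behind its centre and 17 mm above the bench; axes as the tray's. The face to push on, 92 mm wide and 34 mm high.
- autosampler: White autosampler, fixed but standing elsewhere each time. Origin on the bench at the middle of the hood's front face; x points into the bay (the way the tray goes in), z up. Hood 170 mm deep (x), 160 wide (y), 150 high, 180 with its cover. Its opening is 76 mm high. With the tray latched, the tray's trailing end stands 75 to 101 mm in front of the hood's front face.
- bay_mouth (a point): Point on the bench midway between the front ends of the straight guide rails, 40 mm in front of the hood; axes as the autosampler's. The grey rails, 22 mm high and 96 mm apart, run from here in under the hood; in front of here flared lead-ins widen to about 122 mm over 30 mm.
- catch (a joint): Spring bolt under the hood that bears down on the tray's tongue: vertical slide in m, 0 = fully down, about 0.006 = lifted on the rib. It rides up the rib in the last 18 mm of travel (4 to 13 N more push than plain sliding) and drops 2.5 mm before the rigid stop. It sits on an end unit clamped anew each time; how deep is not reported.
- home_pin (a joint): Sprung tray-home pin beside the rigid stop for the tongue tip, on the same end unit (stop 78 to 104 mm behind the hood's front face): slide in m, 0 = out, 0.007 to 0.009 with the tray latched, 0.009 to 0.010 with the tray hard against the stop. Its spring pushes back with 1.2 to 2.7 N.
- vial_1_centre (a point): Centre of a glass vial, 24 mm thick and 50 mm tall with its cap, standing loose in a well 26 mm deep in the tray (front left well seen along the tray's x axis); z axis along the vial.
- vial_2_centre (a point): Centre of a like vial in the middle right well.
- vial_3_centre (a point): Centre of a like vial in the rear left well.
- glass_beaker: Bystander: small glass beaker 47 mm wide, 56 mm high; origin under its centre.
- timer: Bystander: flat white bench timer 66 x 66 x 18 mm; origin under its centre.
- cream_jar: Bystander: white jar 50 mm wide, 52 mm high; origin under its centre.
- tape_roll: Bystander: roll of tape 88 mm wide, 19 mm high, lying flat; origin under its centre.

How it is judged:
On the way, in this order (a step that is already met when the one before it is completed fails the run):
1. the tray's block has entered between the guide rails, square to them (x of tray_centre in the frame of autosampler above -0.105 m and y of tray_centre in the frame of autosampler between -0.006 and 0.006 m and angle between the x axis of tray_centre and the x axis of autosampler, either way round below 0.08 rad), for 0.05 s.
2. the rib has lifted the sprung catch (value of joint catch above 0.003 m), for 0.02 s.
At the end, for the whole second after the job is handed in: The tray is latched in the autosampler: the catch is down again (within 1.5 mm of fully down) behind the tray's rib while the tray keeps the home pin pressed by more than 6 mm; the tray lies flat on the bench, square in the bay; all three vials are upright (within 0.25 rad) and down in their wells (value of joint catch below 0.0015 m and value of joint home_pin above 0.006 m and x of tray_centre in the frame of autosampler above -0.032 m and z of tray_centre in the frame of autosampler below 0.02 m and angle between the x axis of tray_centre and the x axis of autosampler, either way round below 0.05 rad and angle between each of vial_1_centre, vial_2_centre, vial_3_centre's own z axis and vertical below 0.25 rad and z of each of vial_1_centre, vial_2_centre, vial_3_centre in the frame of tray_centre below 0.024 m); the robot touches nothing.
It fails at once if the tray is rammed into the autosampler (more than 60 N between them) (contact force between vial_tray and autosampler above 60 N).
It fails at once if a vial is tipped by more than 0.5 rad (angle between any of vial_1_centre, vial_2_centre, vial_3_centre's own z axis and vertical above 0.5 rad).
It fails at once if a bystander is moved by more than 20 mm (distance of any of glass_beaker, timer, cream_jar, tape_roll from where it was at the start of the episode above 0.02 m).
It also fails if it takes over 54 s, if anything falls off the work surface, if the arm or the gripper's body presses on something with over 40 N, if the wrist force passes 120 N, or if a joint passes its speed limit or range.

## Working session

There is one attempt and no reset: what is moved stays moved. The work goes in short steps, each a Python script; the robot and the scene stay as the last script left them, time stands still between calls to the robot, and variables do not carry over. Pictures are saved under pics/ and viewed, at most 10 in all, crops included, and the job is handed in when it is done.

```bash
mkdir -p pics; ls; python3 - <<'E'
from station import arm
import cv2,numpy as np
for n in("top","scene"):
    cv2.imwrite(f"pics/{n}0.png",arm.read_camera(n)[:,:,::-1])
    m=arm.camera_model(n);print(n,np.round(m["K"],1).tolist(),np.round(m["D"],3),np.round(m["T"],3).tolist())
s=arm.observe();print(s["t"],s["eef_rot"],s["force"],s["opening"],arm.nose_length)
E
```

```text
pics
top [[433.1, 0.0, 317.1], [0.0, 433.1, 241.9], [0.0, 0.0, 1.0]] [-0.009  0.     0.     0.     0.   ] [[0.022, -0.983, 0.18, 0.329], [-1.0, -0.021, 0.007, -0.038], [-0.003, -0.18, -0.984, 1.154], [0.0, 0.0, 0.0, 1.0]]
scene [[560.3, 0.0, 322.0], [0.0, 560.3, 246.0], [0.0, 0.0, 1.0]] [-0.019  0.     0.     0.     0.   ] [[-0.451, 0.577, -0.681, 1.307], [0.893, 0.302, -0.335, 0.363], [0.012, -0.759, -0.652, 0.82], [0.0, 0.0, 0.0, 1.0]]
0.1 [-1.28677095e-04  1.81873503e-01  9.83321772e-01 -5.51573234e-04] [-0.21625102 -0.43501147 -0.59441821] 0.08505981202703475 0.019
```

View pics/top0.png

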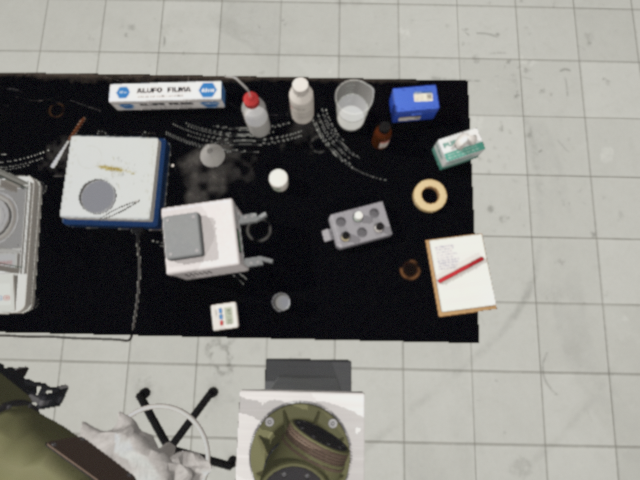

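View pics/scene0.png

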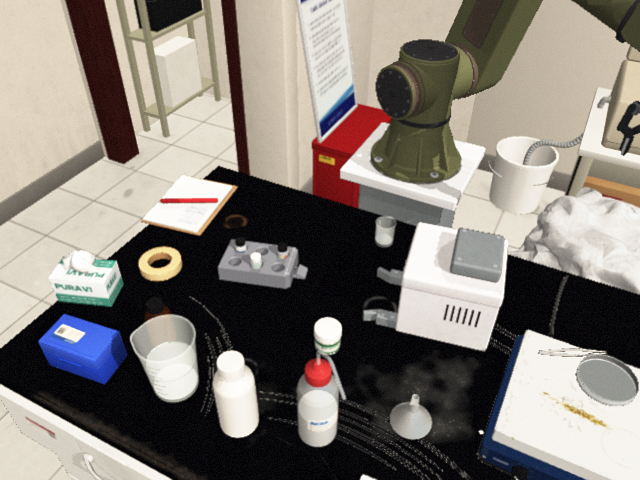

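The top view shows the tray at about (360,226), tongue at (326,236) pointing left. The autosampler hood is at (205,240), with its rails opening right at about (270,215) and (270,262). The jar is at (278,180), beaker at (281,302), timer at (224,316) and tape at (430,196). I'll zoom in.

```bash
python3 - <<'E'
import cv2
i=cv2.imread("pics/top0.png");cv2.imwrite("pics/c1.png",cv2.resize(i[185:295,225:405],None,fx=4.4,fy=4.4,interpolation=cv2.INTER_CUBIC))
i=cv2.imread("pics/scene0.png");cv2.imwrite("pics/c2.png",cv2.resize(i[215:345,205:415],None,fx=3.8,fy=3.8,interpolation=cv2.INTER_CUBIC))
E
```

```text
(no output)
```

View pics/c1.png

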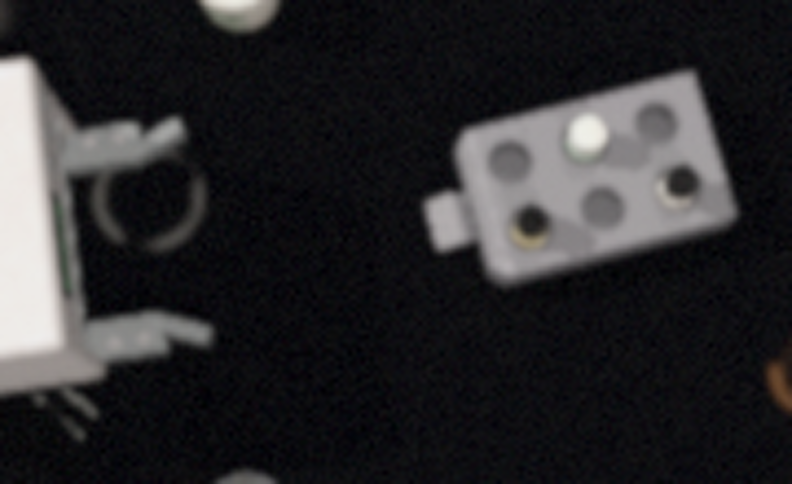

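View pics/c2.png

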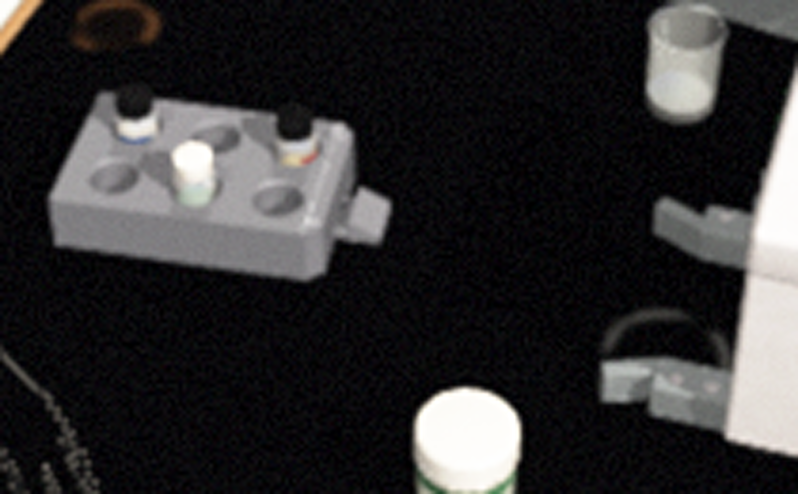

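The crops show the tray's trailing corners at (693,71) and (738,213) in c1, and its tongue tip at (424,200)–(440,252). The hood's front-top corners are at (35,60) and (60,348), with the rail kinks near (148,160) and (153,313). I'll fit both poses to these points.

```bash
cat > h.py <<'E'
import numpy as np,cv2
from station import arm
from scipy.optimize import least_squares
def proj(P,m):
    T=np.linalg.inv(m["T"]);return cv2.projectPoints(np.array(P,float).reshape(-1,1,3),cv2.Rodrigues(T[:3,:3])[0],T[:3,3],m["K"],np.array(m["D"]))[0][:,0]
def place(p,M):
    c,s=np.cos(p[2]),np.sin(p[2]);M=np.array(M,float)
    return np.c_[p[0]+c*M[:,0]-s*M[:,1],p[1]+s*M[:,0]+c*M[:,1],M[:,2]]
def fit(sets,p0):
    f=lambda p:np.concatenate([(proj(place(p,M),m)-np.array(px)).ravel() for M,px,m in sets])
    r=least_squares(f,p0,loss="soft_l1");return r.x,f(r.x).reshape(-1,2)
E
python3 - <<'E'
from h import *
t,s=arm.camera_model("top"),arm.camera_model("scene")
a=lambda L:[(225-.4+u/4.4,185-.4+v/4.4) for u,v in L]
b=lambda L:[(205-.4+u/3.8,215-.4+v/3.8) for u,v in L]
T=([(-.075,.046,.034),(-.075,-.046,.034),(.067,-.046,.034),(.075,-.038,.034),(.075,.038,.034),(.067,.046,.034),(.101,.015,.009),(.101,-.015,.009)],a([(738,213),(693,71),(470,127),(456,150),(490,270),(510,286),(440,252),(424,200)]),t)
S=([(-.075,.046,.034),(-.075,-.046,.034),(-.075,-.046,0),(.067,-.046,.034),(.067,-.046,0)],b([(100,95),(52,198),(57,245),(310,228),(312,280)]),s)
A=([(0,-.08,.15),(0,.08,.15),(0,.08,0),(-.04,-.048,.022),(-.04,.048,.022)],a([(35,60),(60,348),(105,375),(148,160),(153,313)]),t)
B=([(0,-.08,0),(0,-.08,.15)],b([(727,437),(752,272)]),s)
for nm,x in(("tray t",[T]),("tray s",[S]),("tray",[T,S]),("auto t",[A]),("auto",[A,B])):
    p,r=fit(x,[.35,.1,1.5]);print(nm,p.round(4),r.round(1).tolist())
    if nm=="auto":pa=p
    if nm=="tray":pt=p
np.save("pose.npy",[pt,pa])
# overlay
def draw(i,P,m,col,sc,o,close=False):
    q=((proj(P,m)-o+.4)*sc);cv2.polylines(i,[q.astype(int)],close,col,1)
for nm,m,o,sc,f in(("top",t,(225,185),4.4,"c1"),("scene",s,(205,215),3.8,"c2")):
    i=cv2.imread(f"pics/{f}.png");o=np.array(o)
    for z in(0,.034):draw(i,place(pt,[(-.075,.046,z),(-.075,-.046,z),(.067,-.046,z),(.075,-.038,z),(.075,.038,z),(.067,.046,z)]),m,(0,255,0),sc,o,True)
    for z in(0,.15):draw(i,place(pa,[(0,-.08,z),(0,.08,z),(.17,.08,z),(.17,-.08,z)]),m,(0,0,255),sc,o,True)
    for z in(0,.022):
        for k in(1,-1):draw(i,place(pa,[(0,k*.048,z),(-.04,k*.048,z),(-.07,k*.061,z)]),m,(0,255,255) if z else (255,128,0),sc,o)
    cv2.imwrite(f"pics/o_{nm}.png",i)
E
```

```text
tray t [ 0.5835 -0.1418  1.8636] [[-0.3, 0.4], [-0.3, 0.2], [-0.7, 1.3], [0.4, -0.3], [0.6, -0.4], [-0.2, -2.0], [-0.1, -0.3], [0.5, 1.0]]
tray s [ 0.5784 -0.1413  1.8787] [[-0.0, -0.7], [0.0, 0.5], [0.5, 0.1], [-0.2, 0.9], [-0.2, -0.9]]
tray [ 0.5812 -0.141   1.8636] [[-0.6, 1.2], [-0.6, 1.0], [-1.0, 2.1], [0.1, 0.5], [0.2, 0.4], [-0.5, -1.2], [-0.4, 0.5], [0.2, 1.8], [-0.2, -0.2], [-0.8, 1.0], [-0.3, 0.5], [-1.2, 2.1], [-1.2, 0.3]]
auto t [0.5371 0.1639 1.707 ] [[0.1, -0.5], [-0.2, -0.3], [-0.2, 0.9], [-0.5, -0.1], [1.6, 0.3]]
auto [0.5362 0.1659 1.7351] [[-1.8, -0.1], [-0.2, -0.1], [-0.2, 1.1], [-1.8, -0.2], [1.3, 0.1], [-1.9, 3.7], [-0.2, -9.8]]
```

View pics/o_top.png

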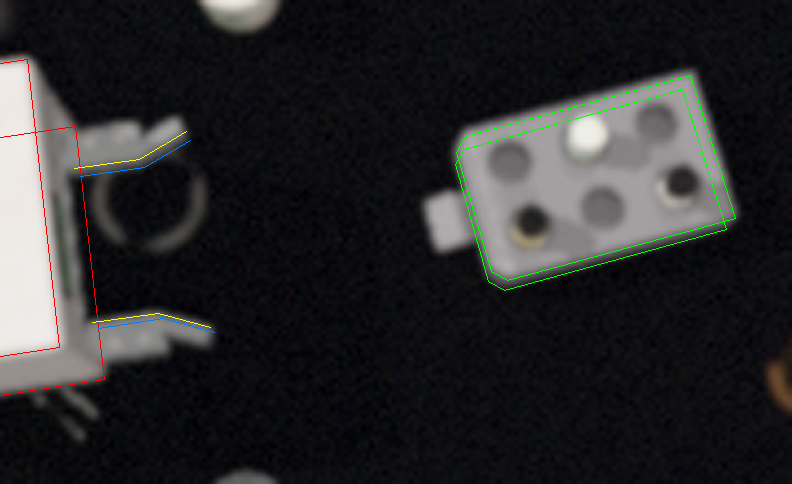

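View pics/o_scene.png

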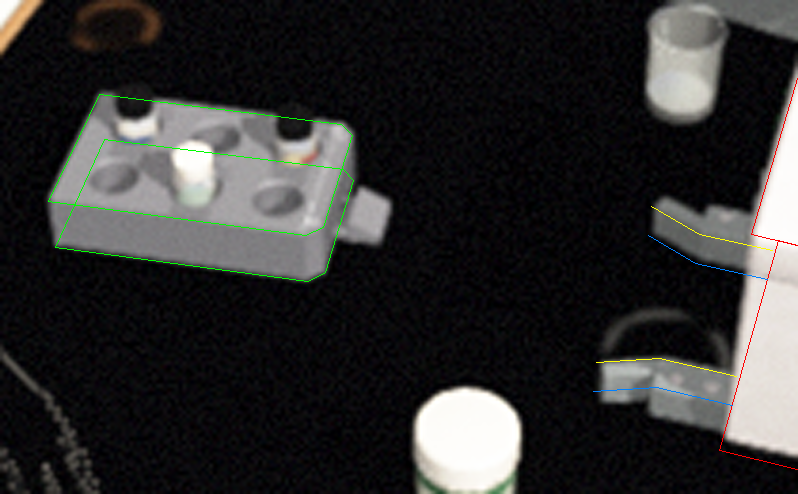

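The overlays match the tray well. For the autosampler, the top-camera fit is the consistent one, and it puts the tray nearly in line with the bay and turned about 0.157 rad. I'll check IK for both tool yaws, then move behind the tray.

```bash
cat >> h.py <<'E'
PT=np.array([.5828,-.1416,1.8645]);PA=np.array([.537,.164,1.707])
def rel(p):  # world pose -> autosampler frame
    d=p[:2]-PA[:2];c,s=np.cos(PA[2]),np.sin(PA[2]);return np.array([c*d[0]+s*d[1],-s*d[0]+c*d[1],p[2]-PA[2]])
FLIP=0.
def tool(x,y,th,z,off=.011+.075): # TCP pose pushing a tray whose centre is x,y,th in autosampler frame
    c,s=np.cos(th),np.sin(th);P=place(PA,[(x-off*c,y-off*s,z)])[0]
    f=(PA[2]+th+FLIP)/2;return P,np.array([0,np.cos(f),np.sin(f),0])
E
python3 - <<'E'
import h;from h import *
r=rel(PT);print(r.round(4))
s=arm.observe();q=np.array(s["eef_rot"])
from scipy.spatial.transform import Rotation as R
Rt=R.from_quat(np.roll(q,-1)).as_matrix();m=arm.camera_model("wrist")["T"]
print("cam in tool",(Rt.T@(m[:3,3]-s["eef_pos"])).round(3),(Rt.T@m[:3,2]).round(2))
for f in(0,np.pi,-np.pi):
    h.FLIP=f
    for a in((r[0],r[1],r[2],.025),(-.01,0,0,.025)):
        k=arm.inverse_kinematics(*tool(*a));print(f,None if k is None else np.round(k,2))
E
```

```text
[-0.309  -0.0039  0.1575]
cam in tool [ 0.076 -0.    -0.124] [-0.3   0.    0.95]
0 [-0.41  0.76  1.38 -0.    1.   -0.7 ]
0 [ 0.06  0.6   1.68 -0.    0.87 -0.08]
3.141592653589793 [-0.41  0.76  1.38 -0.    1.    2.44]
3.141592653589793 None
-3.141592653589793 [-0.41  0.76  1.38 -0.    1.    2.44]
-3.141592653589793 None
```

The wrist camera would sit on the hood side, so I'll lean the tool back 20° and push with the fingertips at mid-height.

```bash
cat >> h.py <<'E'
from scipy.spatial.transform import Rotation as Rn
def tool(x,y,th,z=.029,off=.015,al=.35):
    o=off+.075;P=place(PA,[(x-o*np.cos(th),y-o*np.sin(th),z)])[0];a=PA[2]+th
    f=np.array([np.cos(a),np.sin(a),0]);k=np.array([0,0,1.])
    zz=-np.cos(al)*k+np.sin(al)*f;xx=np.cos(al)*f+np.sin(al)*k
    q=Rn.from_matrix(np.c_[xx,np.cross(zz,xx),zz]).as_quat();return P,np.roll(q,1)
E
python3 - <<'E'
from h import *
r=rel(PT)
for a in((*r,.029),(-.01,0,0,.029),(.005,0,0,.029)):
    k=arm.inverse_kinematics(*tool(*a));print(None if k is None else np.round(k,2))
s=arm.observe();p=np.array(s["eef_pos"]);p[2]=.32
arm.movel(p,velocity=.2)
arm.move_gripper(.05)
arm.reach(*tool(*r,z=.25,off=.035))
arm.reach(*tool(*r,z=.12,off=.035))
P,q=tool(*r,off=.035);arm.movel(P,velocity=.1)
s=arm.observe();print(s["t"],s["eef_pos"]-P,s["force"],s["opening"])
cv2.imwrite("pics/top1.png",cv2.resize(arm.read_camera("top")[150:290,230:470,::-1],None,fx=3.3,fy=3.3,interpolation=cv2.INTER_CUBIC))
E
```

```text
[-0.5   0.88  1.2   0.25  1.33 -0.88]
[-0.09  0.63  1.66  0.41  0.98 -0.48]
[-0.06  0.62  1.67  0.42  0.97 -0.46]
5.7333 [ 0.00037383 -0.00020793  0.00080592] [-0.08057235  0.0020482   0.01070772] 0.049985627784925525
```

View pics/top1.png

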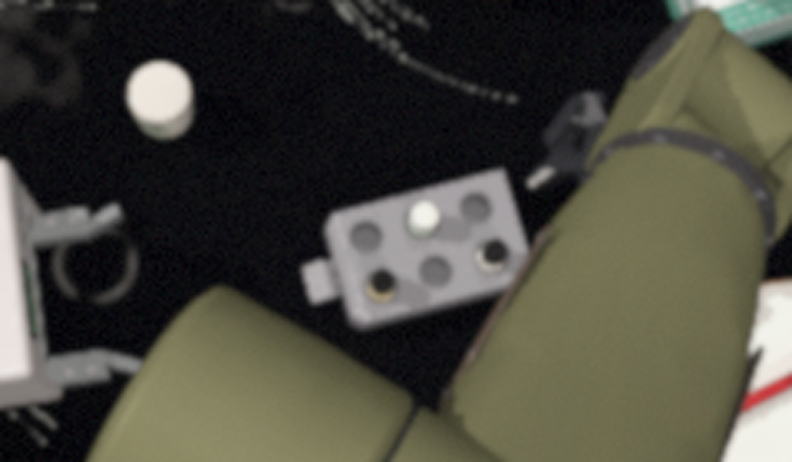

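The top view shows the finger at about (530,185), just behind the tray's trailing end. Nothing has been disturbed. Next I'll push through the turn and then straight, stopping before the rails to check.

```bash
python3 - <<'E'
from h import *
r=rel(PT)
def go(a,v=.04):
    P,q=tool(*a);arm.movel(P,velocity=v,frame=q);s=arm.observe();f=s["force"];c=np.array([np.cos(PA[2]),np.sin(PA[2])])
    print(round(s["t"],2),np.round(a,3),"push",round(-f[:2]@c,2),np.round(f,1))
P,q=tool(*r,off=.016);arm.movel(P,velocity=.03);print(arm.observe()["force"])
n=6
for i in range(1,n+1):
    u=i/n;L=.052;go((r[0]+L*u,r[1]+.1575*L*(u-u*u/2),.1575*(1-u)),.03)
go((-.20,0,0))
cv2.imwrite("pics/top2.png",cv2.resize(arm.read_camera("top")[190:290,235:405,::-1],None,fx=4.4,fy=4.4,interpolation=cv2.INTER_CUBIC))
E
```

```text
[-0.69680801 -0.24106454  0.59869873]
7.05 [-0.3   -0.003  0.131] push 0.64 [-0.  -0.7  0.2]
7.5 [-0.292 -0.002  0.105] push -0.29 [0.3 0.3 0.1]
7.95 [-0.283 -0.001  0.079] push -1.35 [-0.2  1.3 -0.5]
8.4 [-0.274 -0.     0.053] push -0.62 [-0.5  0.6  0.1]
8.85 [-0.266  0.     0.026] push -0.92 [-0.2  0.9 -0.3]
9.3 [-0.257  0.     0.   ] push 0.67 [ 0.5 -0.6  1. ]
10.88 [-0.2  0.   0. ] push -0.68 [-0.2  0.7 -0. ]
```

View pics/top2.png

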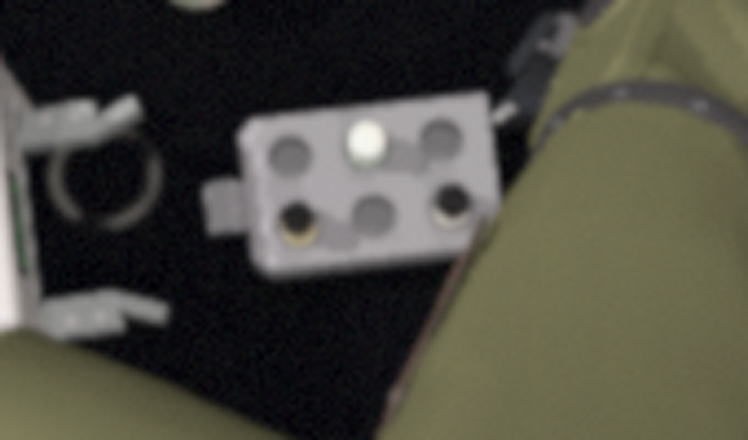

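The tray has turned and the vials are upright. The tongue tip is at (205,209) and the trailing right corner at (488,92). I'll refit and compare with the rail midline.

```bash
python3 - <<'E'
from h import *
t=arm.camera_model("top");a=lambda L:[(235-.4+u/4.4,190-.4+v/4.4) for u,v in L]
T=([(-.075,-.046,.034),(.067,-.046,.034),(.075,-.038,.034),(.075,.038,.034),(.067,.046,.034),(.101,.015,.009),(.101,-.015,.009)],a([(488,93),(256,118),(241,133),(252,264),(268,279),(208,236),(202,182)]),t)
p,r=fit([T],[.55,-.04,1.7]);print(p.round(4),rel(p).round(4),r.round(1).tolist())
# predicted px of midline mouth at rail-top height and of rail tips for check
M=place(PA,[(-.07,.061,.022),(-.07,-.061,.022),(-.04,.048,.022),(-.04,-.048,.022)])
print(((proj(M,t)-(235,190)+.4)*4.4).round(0).tolist())
E
```

```text
[ 0.5626 -0.0341  1.7018] [-0.1998  0.0015 -0.0052] [[-0.4, 0.7], [-0.8, 0.7], [-0.1, 0.5], [0.2, -1.2], [-0.0, -1.9], [0.3, -0.6], [0.7, 0.8]]
[[168.0, 308.0], [149.0, 112.0], [116.0, 293.0], [102.0, 138.0]]
```

The tray sits 1.5 mm off-centre and 0.005 rad from square, so I'll carry on into the rails and then feel for the catch.

```bash
cat > push.py <<'E'
from h import *
c=np.array([np.cos(PA[2]),np.sin(PA[2])]);l=np.array([-c[1],c[0]])
def read():
    F=[]
    for _ in range(3):F.append(arm.observe()["force"][:2]);arm.pause(.02)
    f=np.mean(F,0);return -f@c,f@l
def go(x,v):
    P,q=tool(x,0,0);arm.movel(P,velocity=v,frame=q);s,y=read();print(f"{x*1e3:.1f}mm push {s:.1f} lat {y:.1f}",flush=True);return s,y
E
python3 - <<'E'
from push import *
import sys
x=-.2
while x<-.056:
    x+=.012;s,y=go(x,.04)
    if s>15 or abs(y)>12:sys.exit("high")
base=max(s,0);peak=0;x0=x
while x<.006:
    x+=.0015;s,y=go(x,.02)
    peak=max(peak,s)
    if peak>base+3.5 and s<peak-3:print("drop",peak,s);break
    if s>26:print("limit");break
print(arm.observe()["t"])
E
```

```text
-188.0mm push 0.4 lat 0.7
-176.0mm push 0.1 lat 0.3
-164.0mm push -0.0 lat -0.1
-152.0mm push -0.5 lat 0.2
-140.0mm push -0.0 lat 0.6
-128.0mm push 0.5 lat 0.3
-116.0mm push 0.3 lat 0.1
-104.0mm push 0.2 lat 0.2
-92.0mm push -0.4 lat 0.4
-80.0mm push 0.2 lat 0.2
-68.0mm push -0.2 lat -0.1
-56.0mm push -0.6 lat -0.0
-54.5mm push 0.3 lat -0.2
-53.0mm push 1.1 lat -0.4
-51.5mm push 0.7 lat -0.7
-50.0mm push 0.9 lat -0.3
-48.5mm push 0.9 lat -0.4
-47.0mm push 1.2 lat -0.6
-45.5mm push 1.4 lat -0.9
-44.0mm push 1.1 lat -0.4
-42.5mm push 1.3 lat -0.7
-41.0mm push 0.9 lat -0.9
-39.5mm push 0.9 lat -1.0
-38.0mm push 1.3 lat -0.6
-36.5mm push 3.9 lat -1.1
-35.0mm push 5.7 lat -1.1
-33.5mm push 5.8 lat -1.1
-32.0mm push 6.5 lat -0.7
-30.5mm push 6.1 lat -0.8
-29.0mm push 6.4 lat -1.0
-27.5mm push 7.0 lat -0.9
-26.0mm push 7.1 lat -0.9
-24.5mm push 4.4 lat -0.9
-23.0mm push 5.7 lat -1.6
-21.5mm push 6.1 lat -1.5
-20.0mm push 6.3 lat -1.3
-18.5mm push 6.3 lat -0.9
-17.0mm push 7.5 lat -1.5
-15.5mm push 5.0 lat -1.1
-14.0mm push 11.7 lat -1.5
-12.5mm push 21.6 lat -0.4
-11.0mm push 31.4 lat 0.1
limit
25.925
```

There was a steady catch ride from −37 mm, a drop at about −16 mm and a stiff rise from −14.5 mm, so the tray is against the hard stop at 31 N. I'll ease off and check whether the tray holds its place.

```bash
python3 - <<'E'
from push import *
g=lambda:np.float32(cv2.cvtColor(arm.read_camera("top"),cv2.COLOR_RGB2GRAY))
for x in(-.0135,-.0155,-.018,-.021):go(x,.02)
go(-.05,.05)
P,q=tool(-.09,0,0);arm.movel(P,velocity=.08)
P[2]=.2;arm.movel(P,velocity=.15)
arm.reach(*tool(-.3,0,0,z=.3))
print(arm.observe()["t"])
w=arm.read_camera("top");np.save("top3.npy",w)
cv2.imwrite("pics/top3.png",cv2.resize(w[190:290,205:375,::-1],None,fx=4.4,fy=4.4,interpolation=cv2.INTER_CUBIC))
E
```

```text
-13.5mm push 15.8 lat -0.0
-15.5mm push 5.5 lat -0.4
-18.0mm push -0.2 lat 0.3
-21.0mm push 0.0 lat -0.1
-50.0mm push 0.4 lat 0.1
30.875
```

View pics/top3.png

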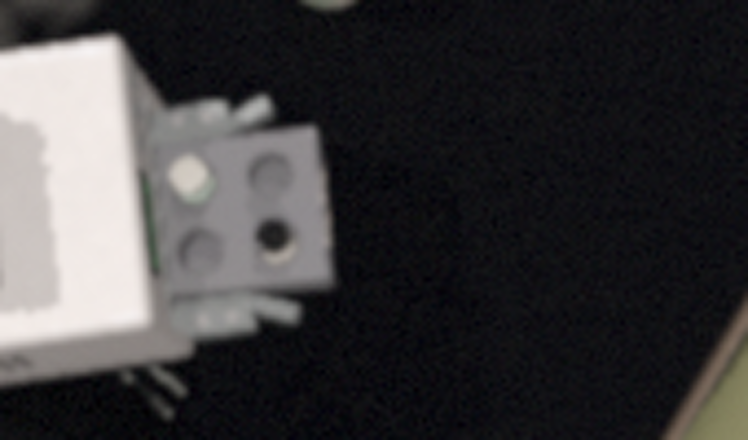

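The trailing end is at (318–335, 127–287), square between the rails. The visible vials are upright and the arm is clear. When I eased off, contact ended within about 2 mm, so the tray did not follow the fingers back. I'm handing it in.

```bash
python3 -c "
from station import arm
print(arm.finish_job())"
```

```text
the job is handed in; nothing more can be done
None
```

I pushed the tray in past the catch to the hard stop (peak wrist push about 31 N), released it and handed the job in at about 31 s. The force profile and the tray staying put when I backed off show it latched, but the hand-in returned no verdict, and I couldn't see the front vial under the hood.

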